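Put the lime away in the pinch-lid garnish canister

ROBOT

A 6-joint arm with a two-finger parallel gripper is mounted at the origin on a cart in front of the work surface, level with it; the furniture and walls round the work are solid. World frame = base frame: x ahead of the robot, y to its left, z up, the work surface at z = 0. Lengths are in mm, angles in degrees, forces in N, time in s.
With the tool pointing down it reaches from about 300 to 850 mm from the base axis. Payload 4.2 kg.
Tool frame: the origin (TCP) lies at the very end of the fingers, on their centre line; the grasp point (between the pads) lies 19 mm behind it; z points along the fingers, y is the line along which they close (so a half turn about z gives the same grasp; the last joint's range is limited). The gripper opens to 91 mm and grips with 3 to 60 N. Pads are 32 mm wide; open, the fingers measure 118 mm over their backs; the gripper's body (76 mm by 178 mm) begins 60 mm behind the grasp point.
Start: joints at [-69.156, 18.312, 89.639, -0, 72.044, -1.146], TCP at [215.311, -533.183, 213.976] pointing down, gripper open.
Joint ranges: [-177.97, 177.97], [-48.28, 115.42], [12.27, 149.76], [-77.06, 257.06], [2.81, 150.46], [-146.56, 146.56]. Speed limits (degrees/s): [147.25, 147.25, 180, 180, 180, 180].

INTERFACE

Orientations are given as [roll, pitch, yaw] about the fixed x, y, z axes, in that order (R = Rz(yaw) Ry(pitch) Rx(roll)).
In Python, from workcell import env, eyes gives the robot as it stands.
- The arm moves only by the tool send_rows, never from a script. Its argument "targets" is text: rows parted by semicolons, each of 7 numbers parted by spaces: the shift along the tool's x, y, z in m, then the turn, a rotation vector about the tool's x, y, z in degrees, then the opening in per cent of the stroke, from 0 (shut) to 100 (fully open). A call has 1 to 12 rows; each row is the pose to reach, as a shift and turn from the pose commanded when the call began, along the tool's axes at that moment; what a row does not reach only later rows make up. A row lasts 1/12 s, in which the tool goes at most 41.7 mm and 7.16 degrees, less where a joint would pass 70% of its speed; a pose out of reach is approached as far as the arm can. A call with a gripper value outside its range is refused whole. The fingers move at their own pace and stop on an object; "grip_force" is the grip in N (left out, the last holds). Time passes only in rows, so rows that repeat a pose let the fingers close. It gives the time, the measured TCP pose, the force, the opening and the grip force at its end, in the units of the state.
- env.state(): the state, without advancing time (a new reading comes with each control period).
- eyes.grab_frame(name): name is "scene" or "top" or "wrist"; returns a dict with "image" (384x512x3 uint8, blue, green, red), "fovy" (degrees; the focal length in pixels is half the picture's height over the tangent of half this angle, whatever the lens; pixels are square), "cx", "cy" (the principal point, pixels), "eye" and "attitude" of the camera in the world. Camera axes: x right, y up, looking along -z (the intrinsics and any distortion apply to the point x, -y, -z); pixel columns grow to the right and rows downward; lengths in mm; the calibration is good to about 2 mm. A picture is of the moment at which its call begins. There is no depth.
- env.job_done(): hands the job in; it is judged then, once.
The state is a dict: "time_s": time; "qpos": joint angles; "qvel": joint speeds; "effort": joint torques, N m; "ee_pos": TCP position; "ee_rot": TCP orientation; "force": force on the tool from outside, world axes, zero at the start; "torque": the same for the moment, N m; "gripper_width": finger opening in mm; "gripper_force": force on a finger pad.
Only numpy, scipy, OpenCV 4.12 (cv2) and the standard library are available. Lean on these libraries where they do the work, as an engineer would, in place of code of your own. Each camera call takes 0.05 s, during which the arm holds its last target. There are 200 camera calls.

TASK

Put the lime away in the garnish canister: pinch the two buttons on top of its lid together to free the catches, lift the lid off, put the lime inside, then put the lid back fully home so that both catches spring out and hold it. Leave the lemon, the shot glass, the jigger and the muddler as they are.

Things in the scene. Friction and masses are not known exactly. Their poses are not given: they have to be found in the camera images.
- canister: round steel canister that stays put, 132 mm across, 80 mm high, floor 6 mm thick; origin at the centre of its underside, z up. Below a 7 mm thick inward neck it is 126 mm wide inside; any yaw of the lid fits. The worktop to its right (x 0.40 to 0.56, y -0.21 to -0.35 m) is clear, room enough to lay the lid down
- canister_mouth (a point): centre of the canister's mouth, level with the rim, 80 mm above its underside; the mouth is 112 mm across, its neck reaches 7 mm down and the lid's catches hook under it
- lid: lid, 130 mm across, 58 high, 0.2 kg; origin at the centre of its plug's underside, z up. Plug 108 mm across, 24 deep, lower 7 mm tapering to 92 mm (2 mm play all round). Wooden deck 24 to 30 mm over the origin, on it a black housing 44 mm along x, 34 along y, with a steel button on its +y and -y face. Home: deck on the rim, origin 56 mm above the canister's. It can stand on its plug
- lid_pinch (a point): point on the lid's axis 53 mm above the lid's origin, where a gripper pointing down and closing along the lid's y pinches both buttons; the deck is 23 mm below it
- catch_a (a joint): button on the lid's +y side, m: 0 sprung out, 0.007 fully in. 30 mm wide, 31 to 56 mm over the lid's origin; its face is 27 mm from the lid's axis when out (54 mm over both faces, 40 mm when pressed). It presses towards the axis, spring 2 N rising to 6 N. Its steel tongue juts 3.5 mm under the canister's neck and is clear when pressed 5.5 mm or more
- catch_b (a joint): the same on the lid's -y side. Both must be in at once for the lid to lift off; when refitting, keep both pinched until the deck rests on the rim, then let go: pushed on unpinched, the lid may tilt and jam. Latched, the lid has 2 mm of free play upward
- lime: lime, 51 mm long and 42 mm thick, about 40 g, the smaller of the two fruits; loose, lying on its side, origin below its middle at its underside, its x axis along its length (pinch it across y, 21 mm up)
- lemon: lemon, 73 x 56 x 57 mm, loose; leave it
- glass: shot glass, 48 mm across, 58 mm high, loose; leave it
- bar_jigger: brass jigger, 45 mm across, 91 mm high, loose; leave it standing
- bar_muddler: wooden muddler, 201 mm long and 31 mm thick, lying near the front edge, loose; leave it

How it is judged:
By the outcome, as a careful person would: the job done as asked, in the order asked, and still so for the second after the job is handed in, with the robot touching nothing.
It also fails if it takes over 72 s, if anything falls off the work surface, if the arm or the gripper's body presses on something with over 40 N, if the wrist force passes 120 N, or if a joint passes its speed limit or range.

## Working session

There is one attempt and no reset: what is moved stays moved. The work goes in short steps, Python scripts to look and compute and a tool call to move; the robot and the scene stay as the last step left them, time stands still between calls to the robot, and variables do not carry over. Pictures are saved under pics/ and viewed, at most 10 in all, crops included, and the job is handed in when it is done.

Besides the shell and the picture viewer there is one more tool, called after "Call:" in YAML: its name, and indented under it one key for each argument. send_rows: Moves the arm, as the interface text tells. Its arguments: {"type":"object","properties":{"targets":{"type":"string"},"grip_force":{"type":"number"}},"required":["targets"]}

```bash
ls; mkdir -p pics; cat > h.py <<'E'
import numpy as np, cv2
from scipy.spatial.transform import Rotation as R
from workcell import env, eyes
def att(f):
    a=np.array(f["attitude"],float)
    return a if a.shape==(3,3) else R.from_euler('xyz',a,degrees=True).as_matrix()
def ray(f,u,v):
    F=f["image"].shape[0]/2/np.tan(np.radians(f["fovy"]/2))
    d=np.array([(u-f["cx"])/F,-(v-f["cy"])/F,-1.0])
    return np.array(f["eye"],float),att(f)@d
def onz(f,u,v,z):
    e,d=ray(f,u,v); return e+d*(z-e[2])/d[2]
def proj(f,p):
    F=f["image"].shape[0]/2/np.tan(np.radians(f["fovy"]/2))
    c=att(f).T@(np.array(p,float)-np.array(f["eye"],float))
    return f["cx"]+F*c[0]/-c[2], f["cy"]-F*c[1]/-c[2]
E
python3 - <<'E'
from h import *
fs=[eyes.grab_frame(n) for n in("scene","top","wrist")]
for f in fs: print({k:v for k,v in f.items() if k!="image"})
cv2.imwrite("pics/a.png",cv2.resize(fs[1]["image"],(800,600)))
cv2.imwrite("pics/b.png",cv2.resize(fs[0]["image"],(800,600)))
print(env.state())
E
```

```text
pics
{'fovy': 51.16875328058433, 'cx': 261.9041511634105, 'cy': 195.0422783778764, 'eye': array([-235.60164482,  760.98394861,  838.04565668]), 'attitude': array([  53.46434805,    0.78644195, -133.63976893])}
{'fovy': 45.21421741756018, 'cx': 253.01498177544184, 'cy': 192.7421232966921, 'eye': array([ 333.7077019 ,   82.00672119, 1259.68189889]), 'attitude': array([  8.78047788,  -0.42413773, -90.70192198])}
{'fovy': 64.69990412660242, 'cx': 250.80221585390206, 'cy': 185.0490518584976, 'eye': array([ 275.13292043, -509.61765879,  384.78401667]), 'attitude': array([-1.34924464e+01,  6.29179396e-02, -6.80553808e+01])}
{'time_s': 0.15, 'qpos': array([-6.91572988e+01,  1.83424610e+01,  8.96904211e+01, -7.85298001e-04,
        7.20443351e+01, -1.14658420e+00]), 'qvel': array([-0.0540563 , -0.12733448, -0.27046795, -0.01567395, -0.06714819,
        0.06294322]), 'effort': array([ 1.00464367e-03, -4.12773836e+01, -2.32154596e+01,  7.28795235e-02,
        4.33845143e-02, -9.13228337e-05]), 'ee_pos': array([ 215.15260622, -532.81523253,  213.32061968]), 'ee_rot': array([-1.79922783e+02, -7.98566108e-04,  2.19895275e+01]), 'force': array([-0.81983921,  0.89571996,  0.16898415]), 'torque': array([0.0139171 , 0.03489173, 0.09469779]), 'gripper_force': 0.0, 'gripper_width': 91.44898733083271}
```

View pics/a.png

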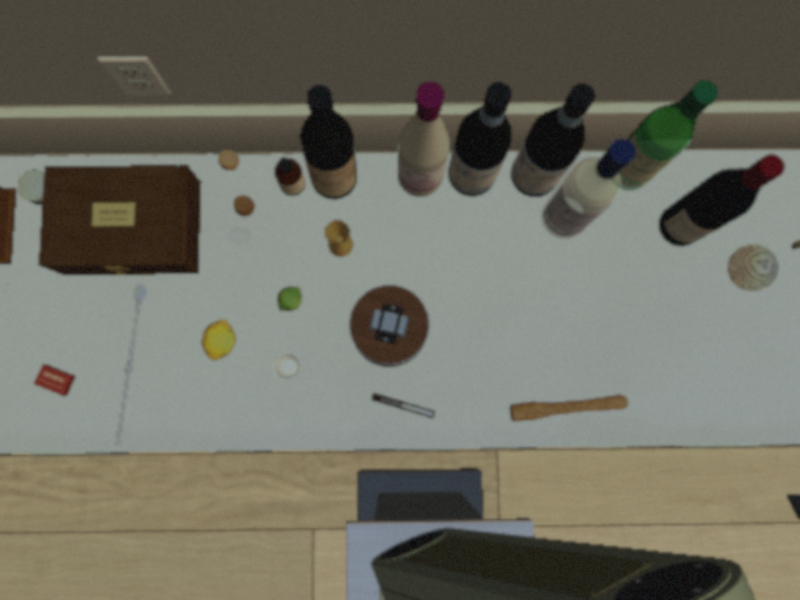

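View pics/b.png

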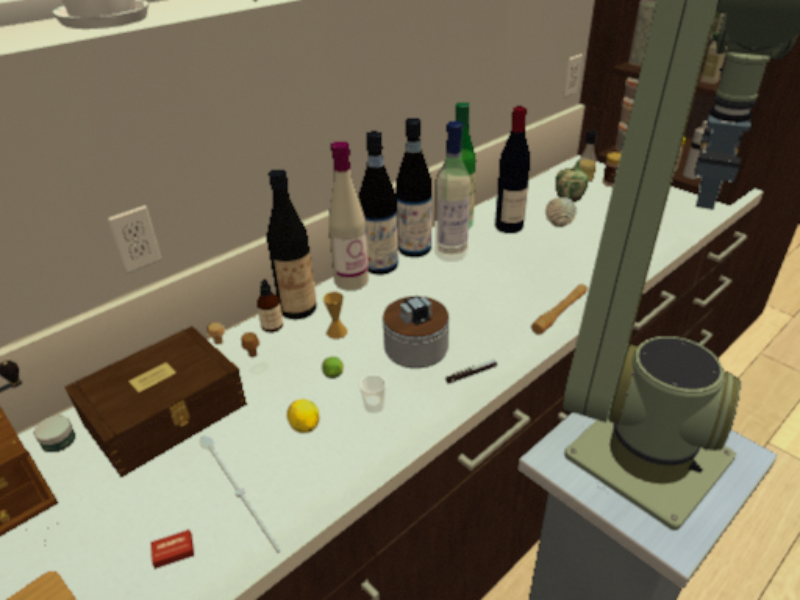

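The top view shows the lid at about (389,325), the lime at (290,298), the lemon at (218,340), the glass at (287,366), the jigger at (338,238) and the muddler at (570,408). The scene view agrees.

```bash
python3 - <<'E'
from h import *
t=eyes.grab_frame("top"); s=eyes.grab_frame("scene"); 
im=t["image"]; hsv=cv2.cvtColor(im,cv2.COLOR_BGR2HSV)
def big(m,roi):
    k=np.zeros_like(m); x0,y0,x1,y1=roi; k[y0:y1,x0:x1]=m[y0:y1,x0:x1]
    c=max(cv2.findContours(k,0,1)[0],key=cv2.contourArea); return c
# lime
m=cv2.inRange(hsv,(30,80,40),(75,255,255)); c=big(m,(170,175,200,205))
(u,v),ax,an=cv2.minAreaRect(c); print("lime",u,v,ax,an,onz(t,u,v,21)); 
e=cv2.fitEllipse(c);print(e)
# deck
gray=hsv[...,2]; b=cv2.inRange(hsv,(0,60,0),(25,255,140)); c=big(b,(215,175,285,245))
(u,v),r=cv2.minEnclosingCircle(c); print("deck",u,v,r,onz(t,u,v,86), cv2.fitEllipse(cv2.convexHull(c)))
x,y=int(u),int(v)
a=cv2.resize(im[y-34:y+34,x-45-22:x+45-22],(800,600),interpolation=cv2.INTER_CUBIC)
cv2.imwrite("pics/c.png",a); print("crop origin",x-67,y-34)
sh=cv2.cvtColor(s["image"],cv2.COLOR_BGR2HSV)
c=big(cv2.inRange(sh,(30,80,40),(75,255,255)),(195,220,230,250)); e=cv2.fitEllipse(c); print("lime scene",e,onz(s,*e[0],21))
for n,(u,v),z in(("glass",(287/1.5625,366/1.5625),50),("jig",(335/1.5625,230/1.5625),91),("lemon",(218/1.5625,340/1.5625),28)): print(n,onz(t,u,v,z))
E
```

```text
lime 185.5 190.5 (13.0, 13.0) 90.0 [533.11463794 253.87861462  21.        ]
((185.23484802246094, 190.7317352294922), (12.716206550598145, 14.790935516357422), 42.058326721191406)
deck 248.61170959472656 207.489990234375 24.47633171081543 [476.76190507  82.85114574  86.        ] ((248.62586975097656, 207.41983032226562), (48.246673583984375, 48.657936096191406), 22.37181282043457)
crop origin 181 173
lime scene ((212.65695190429688, 234.48377990722656), (12.24396800994873, 12.883650779724121), 13.11950397491455) [529.98042662 252.56981114  21.        ]
glass [412.63710002 253.44222116  50.        ]
jig [635.15769541 170.17936518  91.        ]
lemon [459.90695455 375.06091206  28.        ]
```

View pics/c.png

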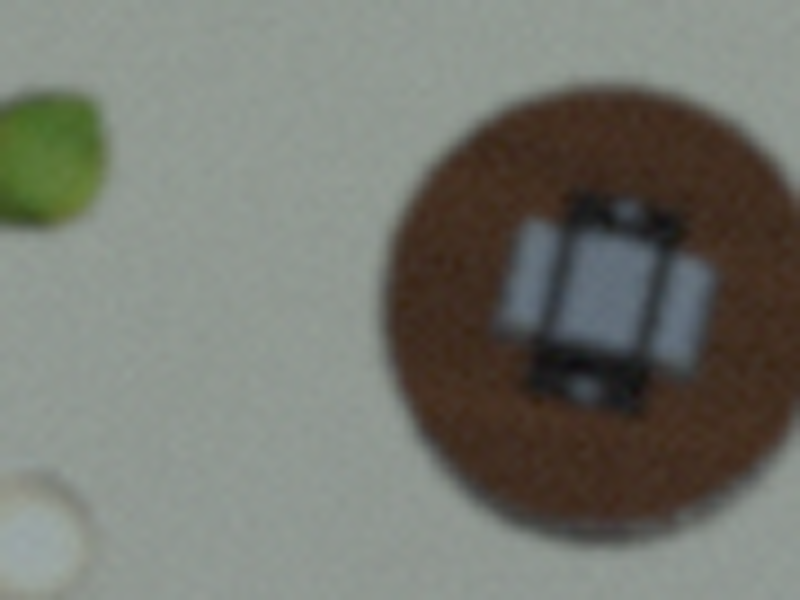

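The crop shows the buttons at about (527,278) and (688,318). That puts the lid's y axis about 14.5° off, so the tool yaw is -14.5. The lime's long axis runs lower-left to upper-right. I'm moving above the lid now.

Call:
send_rows:
  targets: "0.2366 -0.2367 0.007 0 0 18 100;0.2366 -0.2367 0.007 0 0 18 100;0.2366 -0.2367 0.007 0 0 18 100;0.2366 -0.2367 0.007 0 0 18 100;0.2366 -0.2367 0.007 0 0 18 100;0.2366 -0.2367 0.007 0 0 18 100;0.2366 -0.2367 0.007 0 0 18 100;0.2366 -0.2367 0.007 0 0 18 100;0.2366 -0.2367 0.007 0 0 18 100;0.2366 -0.2367 0.007 0 0 18 100"

```text
time_s: 1.08
ee_pos: [346.6, -223.3, 207.1]
ee_rot: [180.0, -0.0, 4.3]
force: [0.6, 0.2, -0.5]
gripper_width: 90.9
gripper_force: 0.0
```

Call:
send_rows:
  targets: "0.1519 -0.2983 0.007 0 0 18.5 100;0.1519 -0.2983 0.007 0 0 18.5 100;0.1519 -0.2983 0.007 0 0 18.5 100;0.1519 -0.2983 0.007 0 0 18.5 100;0.1519 -0.2983 0.007 0 0 18.5 100;0.1519 -0.2983 0.007 0 0 18.5 100;0.1519 -0.2983 0.007 0 0 18.5 100;0.1519 -0.2983 0.007 0 0 18.5 100;0.1519 -0.2983 0.007 0 0 18.5 100;0.1519 -0.2983 0.007 0 0 18.5 100;0.1519 -0.2983 0.007 0 0 18.5 100;0.1519 -0.2983 0.007 0 0 18.5 100"

```text
time_s: 2.08
ee_pos: [476.8, 81.4, 199.6]
ee_rot: [179.9, 0.0, -14.6]
force: [-0.1, -0.8, 0.2]
gripper_width: 91.4
gripper_force: 0.0
```

```bash
python3 - <<'E'
from h import *
w=eyes.grab_frame("wrist"); cv2.imwrite("pics/d.png",cv2.resize(w["image"],(800,600))); np.save("d.npy",w["image"])
print({k:v for k,v in w.items() if k!="image"})
s=env.state(); print(s["time_s"],s["ee_pos"],s["ee_rot"],s["qpos"],s["force"])
print(proj(w,[477,83,109]),proj(w,[530,253,21]))
E
```

```text
{'fovy': 64.69990412660242, 'cx': 250.80221585390206, 'cy': 185.0490518584976, 'eye': array([539.48594308,  64.12506988, 371.16001118]), 'attitude': array([-1.35120256e+01, -9.25202991e-02, -1.04637779e+02])}
2.1333 [476.64086812  81.29490153 199.75500087] [ 1.79946164e+02  2.43658026e-02 -1.46314672e+01] [ 8.34409179e+00  1.06906362e+01  1.02352232e+02 -4.35130284e-02
  6.70005844e+01  1.12992564e+02] [ 0.48603543 -0.04813484 -0.25996591]
(np.float64(247.55371986676863), np.float64(187.48369131013035)) (np.float64(95.66008915038302), np.float64(162.39802441033578))
```

View pics/d.png

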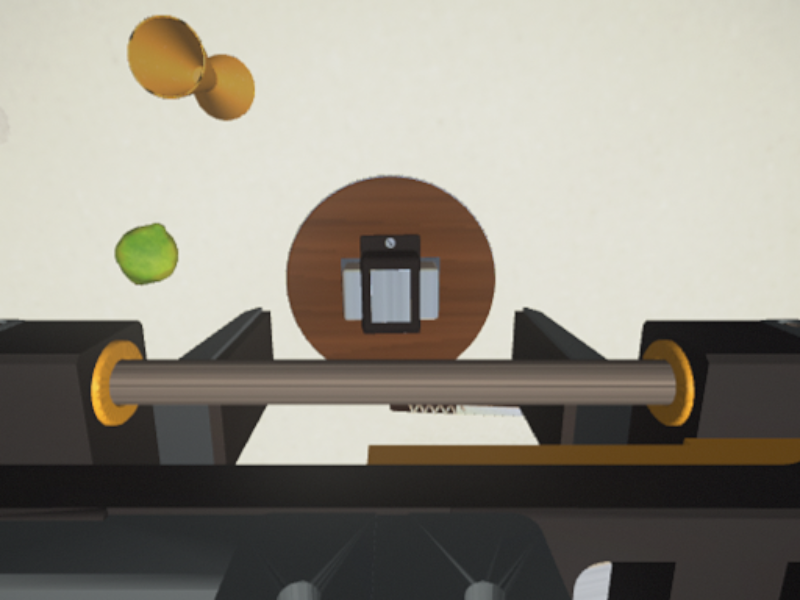

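The lid is square to the tool, with button edges at columns 342 and 439 and top faces at rows 265–320. The lime is at (147,254).

```bash
python3 - <<'E'
from h import *
w=eyes.grab_frame("wrist"); im=w["image"]; hsv=cv2.cvtColor(im,cv2.COLOR_BGR2HSV)
k=1.5625
print("pinch",onz(w,390.5/k,293/k,112), "housing top", onz(w,390.5/k,295/k,114))
a=onz(w,342/k,293/k,112);b=onz(w,439/k,293/k,112);print(np.linalg.norm(a-b),a,b)
def big(m,roi):
    q=np.zeros_like(m); x0,y0,x1,y1=roi; q[y0:y1,x0:x1]=m[y0:y1,x0:x1]
    return max(cv2.findContours(q,0,1)[0],key=cv2.contourArea)
c=big(cv2.inRange(hsv,(5,60,20),(22,255,190)),(175,105,325,230)).reshape(-1,2)
c=c[c[:,1]<205]   # visible upper arc
P=np.array([onz(w,u,v,86)[:2] for u,v in c]); 
A=np.c_[2*P,np.ones(len(P))]; q=np.linalg.lstsq(A,(P**2).sum(1),rcond=None)[0]; print("deck",q[:2],np.sqrt(q[2]+q[:2]@q[:2]))
c=big(cv2.inRange(hsv,(25,90,30),(80,255,255)),(60,130,130,200)).reshape(-1,2)
P=np.array([onz(w,u,v,21)[:2] for u,v in c],np.float32)
m=cv2.fillPoly(np.zeros((200,200),np.uint8),[np.int32((P-P.mean(0))*2+100)],255)
M=cv2.moments(m,True); th=.5*np.degrees(np.arctan2(2*M['mu11'],M['mu20']-M['mu02']))
print("lime",P.mean(0)+np.array([M['m10']/M['m00']-100,M['m01']/M['m00']-100])/2,"axis yaw",th,cv2.minAreaRect(P))
E
```

```text
pinch [476.99571483  80.63175424 112.        ] housing top [476.35906169  80.79586983 114.        ]
54.724249527306284 [483.93642046 107.09498032 112.        ] [470.05306065  54.16109886 112.        ]
deck [476.91314283  81.03872697] 63.72279108362163
lime [530.12039697 254.85838971] axis yaw -68.34568430669526 ((530.1367797851562, 255.27700805664062), (46.13164520263672, 41.10704803466797), 88.91410827636719)
```

Call:
send_rows:
  targets: "0 0 0.04 0 0 0 100;0 0 0.07 0 0 0 100;0 0 0.09 0 0 0 100;0 0 0.1 0 0 0 100;0 0 0.106 0 0 0 100;0 0 0.109 0 0 0 100;0 0 0.109 0 0 0 100;0 0 0.109 0 0 0 100"

```text
time_s: 2.85
ee_pos: [477.5, 82.7, 91.8]
ee_rot: [-180.0, -0.1, -14.6]
force: [-0.0, -0.3, 0.6]
gripper_width: 91.2
gripper_force: 0.0
```

Call:
send_rows:
  targets: "0 0.0018 0.001 0 0 0 80;0 0.0018 0.001 0 0 0 60;0 0.0018 0.001 0 0 0 40;0 0.0018 0.001 0 0 0 0;0 0.0018 0.001 0 0 0 0;0 0.0018 0.001 0 0 0 0;0 0.0018 0.001 0 0 0 0;0 0.0018 0.001 0 0 0 0;0 0.0018 0.001 0 0 0 0;0 0.0018 0.001 0 0 0 0"
  grip_force: 25

```text
time_s: 3.68
ee_pos: [476.6, 81.4, 90.3]
ee_rot: [-180.0, -0.0, -14.5]
force: [-0.4, -0.0, 4.7]
gripper_width: 39.0
gripper_force: 25.0
```

Call:
send_rows:
  targets: "0 0 -0.005 0 0 0 0;0 0 -0.01 0 0 0 0;0 0 -0.02 0 0 0 0;0 0 -0.035 0 0 0 0;0 0 -0.05 0 0 0 0;0 0 -0.07 0 0 0 0;0 0 -0.09 0 0 0 0;0 0 -0.09 0 0 0 0"

```text
time_s: 4.35
ee_pos: [478.8, 81.6, 183.5]
ee_rot: [-179.8, -0.4, -14.5]
force: [0.7, -0.2, -2.0]
gripper_width: 38.6
gripper_force: 25.0
```

```bash
python3 - <<'E'
from h import *
w=eyes.grab_frame("wrist"); s=eyes.grab_frame("scene")["image"]
a=cv2.resize(w["image"],(533,400)); b=cv2.resize(s[170:270,190:323],(267,200)); c=np.zeros((400,800,3),np.uint8); c[:,:533]=a; c[:200,533:]=b
cv2.imwrite("pics/e.png",c); st=env.state(); print(st["time_s"],st["force"],st["gripper_width"],st["ee_pos"])
E
```

```text
4.45 [-0.15633843  0.23934057 -2.7571676 ] 38.74075196598382 [476.33228038  81.25230514 179.92855141]
```

View pics/e.png

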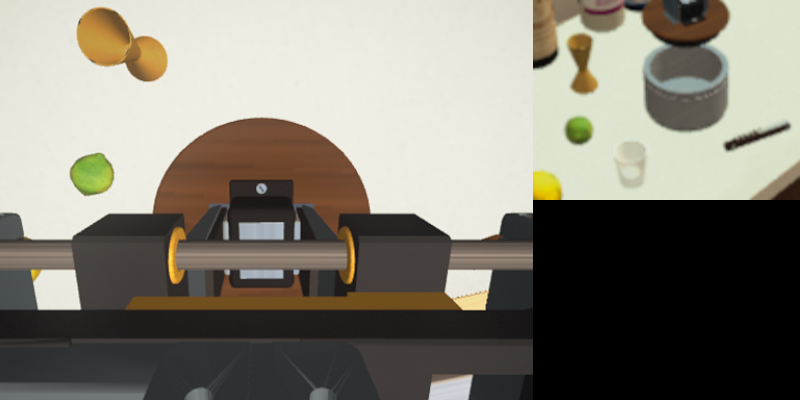

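The lid is off and level in the grip, and the canister is open and empty. I'll carry the lid to the clear area.

Call:
send_rows:
  targets: "0.0056 0.0209 0 0 0 0 0;0.0160 0.0593 0 0 0 0 0;0.0263 0.0976 0 0 0 0 0;0.0366 0.136 0 0 0 0 0;0.0469 0.1743 0 0 0 0 0;0.0572 0.2126 0 0 0 0 0;0.0675 0.251 0 0 0 0 0;0.0779 0.2893 0 0 0 0 0;0.0882 0.3277 0 0 0 0 0;0.0938 0.3486 0 0 0 0 0;0.0938 0.3486 0 0 0 0 0;0.0938 0.3486 0 0 0 0 0"

```text
time_s: 5.45
ee_pos: [478.6, -280.1, 177.7]
ee_rot: [-179.9, 0.2, -14.7]
force: [-0.0, 0.1, -2.7]
gripper_width: 39.0
gripper_force: 25.0
```

Call:
send_rows:
  targets: "0 0 0.03 0 0 0 0;0 0 0.06 0 0 0 0;0 0 0.09 0 0 0 0;0 0 0.115 0 0 0 0;0 0 0.13 0 0 0 0;0 0 0.136 0 0 0 0;0 0 0.141 0 0 0 0;0 0 0.144 0 0 0 0;0 0 0.144 0 0 0 0;0 0 0.144 0 0 0 0"

```text
time_s: 6.28
ee_pos: [480.5, -279.8, 36.8]
ee_rot: [180.0, -0.1, -14.5]
force: [-0.5, -0.4, -2.1]
gripper_width: 38.9
gripper_force: 25.0
```

Call:
send_rows:
  targets: "0 0 0.001 0 0 0 0;0 0 0.002 0 0 0 0;0 0 0.003 0 0 0 0;0 0 0.003 0 0 0 0;0 0 0.003 0 0 0 0"

```text
time_s: 6.7
ee_pos: [480.3, -280.0, 34.3]
ee_rot: [180.0, -0.1, -14.5]
force: [-1.9, -0.3, 5.2]
gripper_width: 39.0
gripper_force: 25.0
```

Call:
send_rows:
  targets: "0 0 0 0 0 0 50;0 0 0 0 0 0 80;0 0 0 0 0 0 100;0 0 0 0 0 0 100;0 0 0 0 0 0 100;0 0 0 0 0 0 100;0 0 -0.03 0 0 0 100;0 0 -0.07 0 0 0 100;0 0 -0.11 0 0 0 100;0 0 -0.15 0 0 0 100;0 0 -0.166 0 0 0 100;0 0 -0.166 0 0 0 100"

```text
time_s: 7.7
ee_pos: [482.2, -281.1, 203.9]
ee_rot: [179.8, -0.6, -14.5]
force: [0.7, -0.7, 0.4]
gripper_width: 90.9
gripper_force: 0.0
```

```bash
cat >> h.py <<'E'
def rel(p0,y0,p1,y1):
    A=R.from_euler('xyz',[180,0,y0],degrees=True); B=R.from_euler('xyz',[180,0,y1],degrees=True)
    print("shift m",np.round(A.inv().apply(np.subtract(p1,p0))/1000,4),"turn",np.round((A.inv()*B).as_rotvec(degrees=True),1))
E
python3 - <<'E'
from h import *
rel([480.3,-280,200],-14.5,[495,-25,200],60)
rel([495,-25,200],60,[530,225,180],135)
f=eyes.grab_frame("wrist"); cv2.imwrite("pics/f.png",f["image"]); s=env.state(); print(s["time_s"],s["ee_pos"],s["ee_rot"],s["gripper_width"])
E
```

```text
shift m [-0.0496 -0.2506 -0.    ] turn [  0.    0.  -74.5]
shift m [ 0.234  -0.0947  0.02  ] turn [ -0.   0. -75.]
7.75 [ 480.81338769 -280.27275448  200.94027369] [179.91768654  -0.26163681 -14.51229131] 91.25385206988535
```

View pics/f.png

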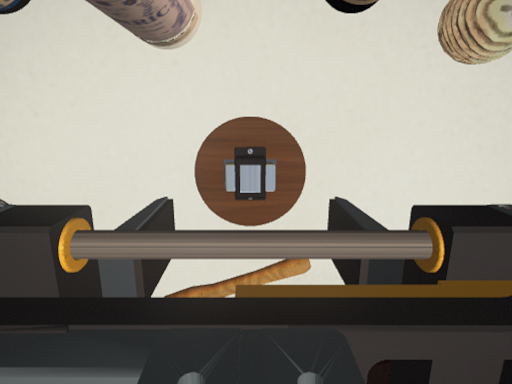

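The lid stands level on its plug at about (250,171), centred under the gripper, with both buttons out. Next is the lime.

Call:
send_rows:
  targets: "-0.0496 -0.2506 0 0 0 -74.5 100;-0.0496 -0.2506 0 0 0 -74.5 100;-0.0496 -0.2506 0 0 0 -74.5 100;-0.0496 -0.2506 0 0 0 -74.5 100;-0.0496 -0.2506 0 0 0 -74.5 100;-0.0496 -0.2506 0 0 0 -74.5 100;-0.0496 -0.2506 0 0 0 -74.5 100;-0.0496 -0.2506 0 0 0 -74.5 100;-0.0496 -0.2506 0 0 0 -74.5 100;-0.0496 -0.2506 0 0 0 -74.5 100;-0.0496 -0.2506 0 0 0 -74.5 100;-0.0496 -0.2506 0 0 0 -74.5 100"

```text
time_s: 8.75
ee_pos: [493.4, -24.4, 196.7]
ee_rot: [-179.8, 0.1, 60.0]
force: [-0.7, 0.2, 0.3]
gripper_width: 91.2
gripper_force: 0.0
```

Call:
send_rows:
  targets: "0.234 -0.0947 0.02 0 0 -75 100;0.234 -0.0947 0.02 0 0 -75 100;0.234 -0.0947 0.02 0 0 -75 100;0.234 -0.0947 0.02 0 0 -75 100;0.234 -0.0947 0.02 0 0 -75 100;0.234 -0.0947 0.02 0 0 -75 100;0.234 -0.0947 0.02 0 0 -75 100;0.234 -0.0947 0.02 0 0 -75 100;0.234 -0.0947 0.02 0 0 -75 100;0.234 -0.0947 0.02 0 0 -75 100;0.234 -0.0947 0.02 0 0 -75 100;0.234 -0.0947 0.02 0 0 -75 100"

```text
time_s: 9.75
ee_pos: [528.9, 225.0, 177.2]
ee_rot: [-179.8, -0.1, 135.0]
force: [0.1, 0.1, -0.5]
gripper_width: 91.4
gripper_force: 0.0
```

```bash
python3 - <<'E'
from h import *
w=eyes.grab_frame("wrist"); cv2.imwrite("pics/g.png",w["image"]); s=env.state(); print(s["time_s"],s["ee_pos"],s["ee_rot"],s["qpos"])
hsv=cv2.cvtColor(w["image"],cv2.COLOR_BGR2HSV)
c=max(cv2.findContours(cv2.inRange(hsv,(28,90,30),(80,255,255)),0,1)[0],key=cv2.contourArea).reshape(-1,2)
P=np.array([onz(w,u,v,21)[:2] for u,v in c],np.float32); (cx,cy),wh,an=cv2.fitEllipse(P)
print("lime",cx,cy,wh,"major yaw",an+90, "px",c.mean(0))
E
```

```text
9.8 [528.98021434 225.04845909 177.40917341] [-1.79848803e+02 -6.05222134e-02  1.34835177e+02] [ 2.19023492e+01  1.98175388e+01  9.28536242e+01 -3.43732483e-03
  6.74916661e+01 -2.29315870e+01]
lime 530.4320678710938 253.98779296875 (39.644432067871094, 45.5621452331543) major yaw 139.49689483642578 px [272.23148148 155.06481481]
```

View pics/g.png

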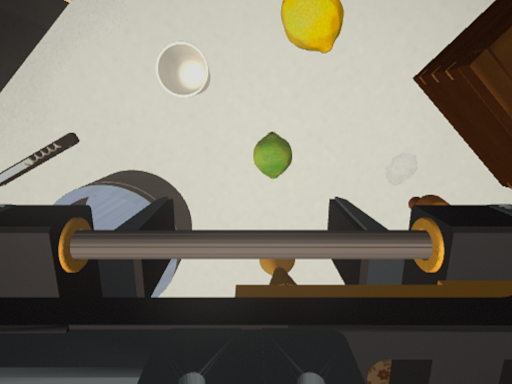

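The lime is at (272,155), with its long axis up the image and so along tool x. The shift is x +20 and y +21, then down.

Call:
send_rows:
  targets: "0.0196 0.0214 0.02 0 0 0 100;0.0196 0.0214 0.05 0 0 0 100;0.0196 0.0214 0.085 0 0 0 100;0.0196 0.0214 0.12 0 0 0 100;0.0196 0.0214 0.145 0 0 0 100;0.0196 0.0214 0.16 0 0 0 100;0.0196 0.0214 0.168 0 0 0 100;0.0196 0.0214 0.173 0 0 0 100;0.0196 0.0214 0.173 0 0 0 100;0.0196 0.0214 0.173 0 0 0 100"

```text
time_s: 10.63
ee_pos: [531.6, 254.5, 6.6]
ee_rot: [179.9, 0.0, 134.9]
force: [-0.1, 0.2, -0.0]
gripper_width: 91.2
gripper_force: 0.0
```

Call:
send_rows:
  targets: "0 0 0 0 0 0 80;0 0 0 0 0 0 65;0 0 0 0 0 0 55;0 0 0 0 0 0 45;0 0 0 0 0 0 35;0 0 0 0 0 0 0;0 0 0 0 0 0 0;0 0 0 0 0 0 0;0 0 0 0 0 0 0"
  grip_force: 8

```text
time_s: 11.38
ee_pos: [530.9, 254.3, 5.9]
ee_rot: [-180.0, 0.0, 135.0]
force: [0.5, -1.1, 0.2]
gripper_width: 41.0
gripper_force: 8.0
```

Call:
send_rows:
  targets: "0 0 -0.01 0 0 0 0;0 0 -0.03 0 0 0 0;0 0 -0.06 0 0 0 0;0 0 -0.1 0 0 0 0;0 0 -0.135 0 0 0 0;0 0 -0.15 0 0 0 0;0 0 -0.15 0 0 0 0;0 0 -0.15 0 0 0 0"

```text
time_s: 12.05
ee_pos: [531.0, 254.4, 156.9]
ee_rot: [179.9, 0.0, 135.0]
force: [0.2, -0.2, -1.2]
gripper_width: 40.6
gripper_force: 8.0
```

```bash
python3 - <<'E'
from h import *
s=env.state(); print(s["time_s"],s["ee_pos"],s["ee_rot"],s["gripper_width"],s["force"])
w=eyes.grab_frame("wrist"); hsv=cv2.cvtColor(w["image"],cv2.COLOR_BGR2HSV)
c=max(cv2.findContours(cv2.inRange(hsv,(28,90,30),(80,255,255)),0,1)[0],key=cv2.contourArea); print(cv2.boundingRect(c), proj(w,s["ee_pos"]+[0,0,19]))
p=s["ee_pos"]; rel(p,s["ee_rot"][2],[476.7,81.2,p[2]],135)
E
```

```text
12.05 [531.04879072 254.39866865 156.89396675] [1.79899797e+02 4.15576592e-02 1.34989749e+02] 40.580096780574046 [ 0.20963512 -0.2128266  -1.21651748]
(213, 190, 76, 41) (np.float64(253.20231872943342), np.float64(235.9813923472802))
shift m [-0.0841 -0.1609 -0.    ] turn [ 0.  0. -0.]
```

Call:
send_rows:
  targets: "-0.01 -0.019 0 0 0 0 0;-0.027 -0.052 0 0 0 0 0;-0.044 -0.085 0 0 0 0 0;-0.061 -0.117 0 0 0 0 0;-0.075 -0.144 0 0 0 0 0;-0.0841 -0.1609 0 0 0 0 0;-0.0841 -0.1609 0 0 0 0 0;-0.0841 -0.1609 0 0 0 0 0;-0.0841 -0.1609 0 0 0 0 0"

```text
time_s: 12.85
ee_pos: [476.4, 81.5, 154.9]
ee_rot: [-179.9, -0.1, 135.0]
force: [0.3, -0.5, -0.3]
gripper_width: 41.0
gripper_force: 8.0
```

Call:
send_rows:
  targets: "0 0 0.02 0 0 0 0;0 0 0.05 0 0 0 0;0 0 0.08 0 0 0 0;0 0 0.105 0 0 0 0;0 0 0.12 0 0 0 0;0 0 0.13 0 0 0 0;0 0 0.137 0 0 0 0;0 0 0.139 0 0 0 0;0 0 0.139 0 0 0 0;0 0 0.139 0 0 0 0"

```text
time_s: 13.68
ee_pos: [477.2, 81.6, 17.3]
ee_rot: [180.0, 0.0, 135.0]
force: [-0.2, 0.5, -0.3]
gripper_width: 41.0
gripper_force: 8.0
```

Call:
send_rows:
  targets: "0 0 0 0 0 0 50;0 0 0 0 0 0 56;0 0 0 0 0 0 60;0 0 0 0 0 0 60;0 0 0 0 0 0 60;0 0 -0.02 0 0 0 60;0 0 -0.05 0 0 0 60;0 0 -0.085 0 0 0 60;0 0 -0.125 0 0 0 60;0 0 -0.165 0 0 0 60;0 0 -0.18 0 0 0 60;0 0 -0.18 0 0 0 60"

```text
time_s: 14.68
ee_pos: [479.2, 81.4, 201.7]
ee_rot: [179.5, 0.4, 135.0]
force: [0.4, -1.3, -0.3]
gripper_width: 54.7
gripper_force: 0.0
```

```bash
python3 - <<'E'
from h import *
s=env.state(); p=s["ee_pos"];print(s["time_s"],p,s["ee_rot"],s["gripper_width"],s["force"])
t=eyes.grab_frame("scene")["image"]; w=eyes.grab_frame("wrist")["image"]
c=np.zeros((400,800,3),np.uint8); c[:,:533]=cv2.resize(w,(533,400)); c[:200,533:]=cv2.resize(t[170:270,190:323],(267,200)); cv2.imwrite("pics/i.png",c)
y=s["ee_rot"][2]; rel(p,y,[478,-100,200],60); rel([478,-100,200],60,[480.3,-280,150],-14.5)
E
```

```text
14.6833 [479.22756404  81.44282591 201.65061793] [179.53769608   0.35202133 134.98510865] 54.74532588005672 [ 0.42585418 -1.2640225  -0.33074448]
shift m [-0.1275 -0.1291  0.0017] turn [ 0. -0. 75.]
shift m [-0.1547  0.092   0.05  ] turn [-0.  -0.  74.5]
```

View pics/i.png

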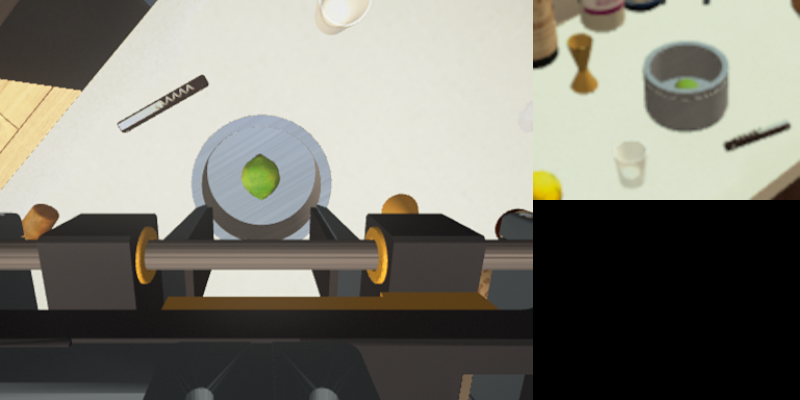

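The lime lies in the middle of the canister floor, at about (261,177). Back to the lid.

Call:
send_rows:
  targets: "-0.1275 -0.1291 0 0 0 75 60;-0.1275 -0.1291 0 0 0 75 80;-0.1275 -0.1291 0 0 0 75 100;-0.1275 -0.1291 0 0 0 75 100;-0.1275 -0.1291 0 0 0 75 100;-0.1275 -0.1291 0 0 0 75 100;-0.1275 -0.1291 0 0 0 75 100;-0.1275 -0.1291 0 0 0 75 100;-0.1275 -0.1291 0 0 0 75 100;-0.1275 -0.1291 0 0 0 75 100;-0.1275 -0.1291 0 0 0 75 100;-0.1275 -0.1291 0 0 0 75 100"

```text
time_s: 15.78
ee_pos: [474.2, -100.1, 194.7]
ee_rot: [-179.7, 0.1, 59.9]
force: [1.0, 1.3, 0.1]
gripper_width: 91.3
gripper_force: 0.0
```

Call:
send_rows:
  targets: "-0.1547 0.092 0.05 0 0 74.5 100;-0.1547 0.092 0.05 0 0 74.5 100;-0.1547 0.092 0.05 0 0 74.5 100;-0.1547 0.092 0.05 0 0 74.5 100;-0.1547 0.092 0.05 0 0 74.5 100;-0.1547 0.092 0.05 0 0 74.5 100;-0.1547 0.092 0.05 0 0 74.5 100;-0.1547 0.092 0.05 0 0 74.5 100;-0.1547 0.092 0.05 0 0 74.5 100;-0.1547 0.092 0.05 0 0 74.5 100;-0.1547 0.092 0.05 0 0 74.5 100;-0.1547 0.092 0.05 0 0 74.5 100"

```text
time_s: 16.78
ee_pos: [476.9, -279.8, 145.4]
ee_rot: [-179.9, 0.2, -14.5]
force: [0.6, -0.2, -0.6]
gripper_width: 91.5
gripper_force: 0.0
```

```bash
python3 - <<'E'
from h import *
w=eyes.grab_frame("wrist"); s=env.state(); p=s["ee_pos"];print(s["time_s"],p,s["ee_rot"])
rel(p,s["ee_rot"][2],[480.3,-280,35],-14.5)
hsv=cv2.cvtColor(w["image"],cv2.COLOR_BGR2HSV)
m=cv2.inRange(hsv,(5,60,20),(22,255,190)); q=np.zeros_like(m); u,v=map(int,proj(w,[480,-280,30])); q[v-75:v+45,u-75:u+75]=m[v-75:v+45,u-75:u+75]
c=max(cv2.findContours(q,0,1)[0],key=cv2.contourArea).reshape(-1,2); c=c[c[:,1]<v+15]
P=np.array([onz(w,a,b,30)[:2] for a,b in c]); A=np.c_[2*P,np.ones(len(P))]; k=np.linalg.lstsq(A,(P**2).sum(1),rcond=None)[0]; print("deck",k[:2],np.sqrt(k[2]+k[:2]@k[:2]))
E
```

```text
16.8333 [ 476.99158572 -279.89999141  145.58968849] [-1.79958772e+02  1.50027168e-01 -1.43629998e+01]
shift m [ 0.0032 -0.0007  0.1106] turn [ 0.  -0.   0.1]
deck [ 480.53736905 -281.5398622 ] 63.58047657094279
```

Call:
send_rows:
  targets: "0.0032 0 0.03 0 0 0 100;0.0032 0 0.06 0 0 0 100;0.0032 0 0.085 0 0 0 100;0.0032 0 0.1 0 0 0 100;0.0032 0 0.107 0 0 0 100;0.0032 0 0.11 0 0 0 100;0.0032 0 0.11 0 0 0 100;0.0032 0 0.11 0 0 0 100"

```text
time_s: 17.5
ee_pos: [481.5, -281.5, 37.7]
ee_rot: [180.0, -0.1, -14.5]
force: [-0.6, -0.6, 0.2]
gripper_width: 91.0
gripper_force: 0.0
```

Call:
send_rows:
  targets: "-0.0014 -0.001 0.003 0 0 0 80;-0.0014 -0.001 0.003 0 0 0 62;-0.0014 -0.001 0.003 0 0 0 40;-0.0014 -0.001 0.003 0 0 0 0;-0.0014 -0.001 0.003 0 0 0 0;-0.0014 -0.001 0.003 0 0 0 0;-0.0014 -0.001 0.003 0 0 0 0;-0.0014 -0.001 0.003 0 0 0 0;-0.0014 -0.001 0.003 0 0 0 0;-0.0014 -0.001 0.003 0 0 0 0"
  grip_force: 25

```text
time_s: 18.33
ee_pos: [479.9, -279.9, 34.4]
ee_rot: [180.0, -0.0, -14.5]
force: [-1.2, 0.3, 3.9]
gripper_width: 38.7
gripper_force: 25.0
```

Call:
send_rows:
  targets: "0 0 -0.01 0 0 0 0;0 0 -0.03 0 0 0 0;0 0 -0.06 0 0 0 0;0 0 -0.095 0 0 0 0;0 0 -0.125 0 0 0 0;0 0 -0.14 0 0 0 0;0 0 -0.145 0 0 0 0;0 0 -0.145 0 0 0 0;0 0 -0.145 0 0 0 0"

```text
time_s: 19.08
ee_pos: [478.9, -279.3, 177.8]
ee_rot: [-180.0, 0.1, -14.5]
force: [-0.2, -1.0, -3.3]
gripper_width: 38.3
gripper_force: 25.0
```

```bash
python3 - <<'E'
from h import *
s=env.state(); p=s["ee_pos"];print(s["time_s"],p,s["ee_rot"],s["gripper_width"],s["force"])
rel(p,s["ee_rot"][2],[476.6,81.4,p[2]],-14.5)
E
```

```text
19.0833 [ 478.9102989  -279.29674767  177.81518005] [-1.79964257e+02  1.27478858e-01 -1.45101354e+01] 38.335628617468345 [-0.21115388 -1.02499145 -3.3055129 ]
shift m [-0.0926 -0.3486 -0.    ] turn [ 0.  0. -0.]
```

Call:
send_rows:
  targets: "-0.0056 -0.0209 0 0 0 0 0;-0.0157 -0.0593 0 0 0 0 0;-0.026 -0.0976 0 0 0 0 0;-0.0361 -0.136 0 0 0 0 0;-0.0463 -0.1743 0 0 0 0 0;-0.0565 -0.2126 0 0 0 0 0;-0.0667 -0.251 0 0 0 0 0;-0.0769 -0.2893 0 0 0 0 0;-0.087 -0.3277 0 0 0 0 0;-0.0926 -0.3486 0 0 0 0 0;-0.0926 -0.3486 0 0 0 0 0;-0.0926 -0.3486 0 0 0 0 0"

```text
time_s: 20.08
ee_pos: [476.2, 81.6, 177.1]
ee_rot: [179.9, 0.2, -14.3]
force: [-0.5, -0.2, -2.3]
gripper_width: 39.1
gripper_force: 25.0
```

Call:
send_rows:
  targets: "0 0 0.015 0 0 0 0;0 0 0.035 0 0 0 0;0 0 0.045 0 0 0 0;0 0 0.05 0 0 0 0;0 0 0.05 0 0 0 0;0 0 0.05 0 0 0 0"

```text
time_s: 20.58
ee_pos: [477.7, 80.3, 129.0]
ee_rot: [180.0, 0.0, -14.6]
force: [0.0, 0.4, -1.6]
gripper_width: 38.5
gripper_force: 25.0
```

```bash
python3 - <<'E'
from h import *
s=env.state(); p=s["ee_pos"];print(s["time_s"],p,s["ee_rot"],s["gripper_width"],s["force"])
rel(p,s["ee_rot"][2],[476.6,81.4,90.3],-14.5)
w=eyes.grab_frame("wrist"); hsv=cv2.cvtColor(w["image"],cv2.COLOR_BGR2HSV); z=p[2]-34.4+30
m=cv2.inRange(hsv,(5,60,20),(22,255,190)); u,v=map(int,proj(w,[p[0],p[1],z])); q=np.zeros_like(m); q[v-95:v+20,u-115:u+115]=m[v-95:v+20,u-115:u+115]
c=max(cv2.findContours(q,0,1)[0],key=cv2.contourArea).reshape(-1,2); c=c[(c[:,1]<v-35)]
P=np.array([onz(w,a,b,z)[:2] for a,b in c]); A=np.c_[2*P,np.ones(len(P))]; k=np.linalg.lstsq(A,(P**2).sum(1),rcond=None)[0]; print("deck",k[:2],np.sqrt(k[2]+k[:2]@k[:2]))
E
```

```text
20.5833 [477.65778992  80.30948202 128.96300947] [ 1.79986260e+02  6.48231974e-03 -1.45641588e+01] 38.48948164116955 [ 0.03153054  0.41070376 -1.62647745]
shift m [-0.0013 -0.0008  0.0387] turn [-0.   0.  -0.1]
deck [504.51580001  72.01709869] 38.651594780327784
```

Call:
send_rows:
  targets: "-0.0012 -0.0008 0 0 0 0 0;-0.0012 -0.0008 0.005 0 0 0 0;-0.0012 -0.0008 0.01 0 0 0 0;-0.0012 -0.0008 0.014 0 0 0 0;-0.0012 -0.0008 0.018 0 0 0 0;-0.0012 -0.0008 0.022 0 0 0 0;-0.0012 -0.0008 0.025 0 0 0 0;-0.0012 -0.0008 0.028 0 0 0 0;-0.0012 -0.0008 0.028 0 0 0 0;-0.0012 -0.0008 0.028 0 0 0 0"

```text
time_s: 21.47
ee_pos: [476.4, 81.9, 100.8]
ee_rot: [180.0, 0.0, -14.5]
force: [-0.5, 0.5, -2.0]
gripper_width: 38.7
gripper_force: 25.0
```

No contact forces so far. On down to the rim.

Call:
send_rows:
  targets: "0 0 0.002 0 0 0 0;0 0 0.004 0 0 0 0;0 0 0.006 0 0 0 0;0 0 0.008 0 0 0 0;0 0 0.0095 0 0 0 0;0 0 0.011 0 0 0 0;0 0 0.011 0 0 0 0;0 0 0.011 0 0 0 0"

```text
time_s: 22.13
ee_pos: [476.5, 81.9, 90.3]
ee_rot: [180.0, -0.0, -14.5]
force: [-2.6, -0.1, 3.1]
gripper_width: 38.8
gripper_force: 25.0
```

Call:
send_rows:
  targets: "0 0 0.001 0 0 0 0;0 0 0.001 0 0 0 0;0 0 0.001 0 0 0 0;0 0 0.001 0 0 0 0"

```text
time_s: 22.47
ee_pos: [476.5, 81.9, 90.3]
ee_rot: [-180.0, -0.0, -14.5]
force: [-4.2, -0.3, 11.3]
gripper_width: 38.8
gripper_force: 25.0
```

The lid is seated on the rim. I'm letting go slowly, then lifting away.

Call:
send_rows:
  targets: "0 0 0.001 0 0 0 50;0 0 0.001 0 0 0 65;0 0 0.001 0 0 0 80;0 0 0 0 0 0 100;0 0 0 0 0 0 100;0 0 0 0 0 0 100;0 0 -0.02 0 0 0 100;0 0 -0.05 0 0 0 100;0 0 -0.085 0 0 0 100;0 0 -0.115 0 0 0 100;0 0 -0.115 0 0 0 100;0 0 -0.115 0 0 0 100"

```text
time_s: 23.47
ee_pos: [477.5, 82.1, 205.4]
ee_rot: [-179.9, -0.2, -14.5]
force: [0.1, 0.0, -0.0]
gripper_width: 91.1
gripper_force: 0.0
```

```bash
python3 - <<'E'
from h import *
t=eyes.grab_frame("scene")["image"]; w=eyes.grab_frame("wrist")["image"]
c=np.zeros((400,800,3),np.uint8); c[:,:533]=cv2.resize(w,(533,400)); c[:200,533:]=cv2.resize(t[170:270,190:323],(267,200)); cv2.imwrite("pics/j.png",c)
s=env.state(); print(s["time_s"],s["ee_pos"],s["force"],s["gripper_width"])
E
```

```text
23.5667 [475.68509791  81.84533076 202.91290784] [0.12120514 0.18686297 0.05659409] 91.29111609001917
```

View pics/j.png

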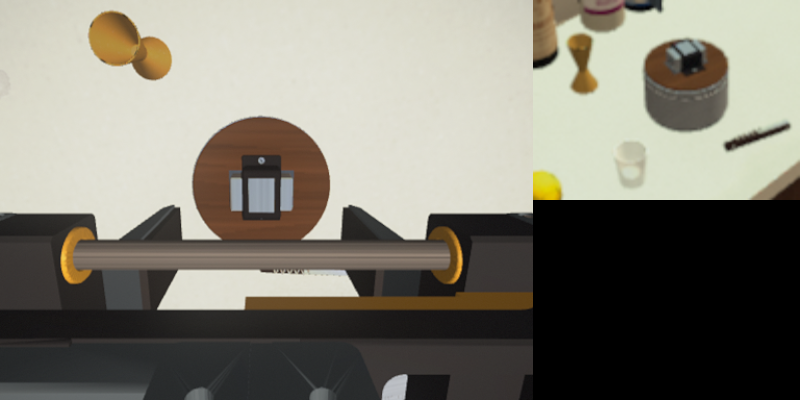

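The lid is home and level. The button edges are at (230,190) and (294,190), about the same span as at the start, so both catches are out. The jigger and glass are undisturbed.

```bash
python3 -c "
from h import *
print(env.job_done())"
```

```text
the job is handed in; nothing more can be done
None
```

The lime is in the garnish canister, the lid is back fully home with both buttons sprung out in the last picture, and the job was handed in at about 23.6 s.

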